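# Open the kettle to its lid stop and drop in the limescale catcher

## Task

Get the kettle ready for filling: press the release button on its handle so that the lid springs ajar, then swing the lid right back until it meets its stop. Then pick up the steel-wire limescale catcher from the coaster and drop it in through the kettle's mouth, leaving the lid standing fully open, the kettle upright in its place on its base, and the other things on the trolley undisturbed.

Things in the scene. Friction and masses are not known exactly. Their poses are not given: they have to be found in the camera images.
- kettle: Plastic kettle, loose on a round power base (top 20 mm above the trolley): foot 148 mm, rim 112 mm across, 165 mm tall to the rim, 1.2 to 1.5 kg in all. Origin: centre of its underside; x axis: level, from its axis to the handle; z up. Handle head: x 55 to 125 mm, 38 mm wide, top 10 mm over the rim; loop out to x 138; spout to x -90, below the rim. Over 3 N sideways on the open lid rocks it.
- kettle_mouth (a point): Centre of the kettle's round mouth (106 mm across inside), at rim height; axes as kettle. The inner floor lies 153 mm lower.
- release_top (a point): Centre of the top of the lid release button: a round button 25 mm across, standing 8 mm proud of the handle head, 90 mm from the kettle's axis towards the handle. Pressed straight down.
- release (a joint): Travel of the release button in metres: 0 up, 0.0055 fully down; sprung, about 2.6 N to start it and 4.8 N fully down. The catch lets go of the lid at about 0.0035.
- lid_hinge (a point): Point on the lid's hinge axis, midway, 62 mm from the kettle's axis on the handle side and 6 mm above the rim; axes as kettle. The hinge axis lies along the kettle's y axis.
- lid_tab (a point): Outer tip of the lid's thumb tab, 130 mm from the hinge axis, on the spout side when shut; moves with the lid, x axis from tab to hinge. The tab is 34 mm wide, 6 mm thick, and stands out 14 mm beyond the round lid (108 mm across; underside 7 mm below the hinge axis, white inner skin to 13 mm, top 6 mm above).
- lid (a joint): Lid angle in rad: 0 shut and caught; 1.66 (95 degrees, just past upright) at its stop. When the button is pressed a weak spring raises the lid to about 0.5 rad; from there it must be swung by hand, and a stiff hinge (about 0.1 N m) keeps it at whatever angle it is left.
- catcher_center (a point): Centre (half-way up) of the limescale catcher: a drum of steel wire mesh standing upright, 36 mm across and 32 mm tall, 20 to 33 g, in the middle of the round coaster (96 mm across, 5 mm thick), so its centre is 21 mm above the trolley top.
- sugar_pot: Porcelain sugar pot with knobbed lid, 82 mm across (106 mm over its ears), 104 mm tall; leave alone. Origin under its centre.
- milk_jug: Porcelain milk jug, 66 mm across, 78 mm tall, handle to its +x; leave alone. Origin under its centre.
- tea_ball: Steel tea ball, 42 mm, sitting on its 72 mm drip dish, 50 mm tall in all; leave alone. Origin under its centre.
- teaspoon: Steel teaspoon 140 mm long, lying flat; leave alone. Origin under its middle.
- tea_caddy: Metal tea caddy 78 x 103 mm, 115 mm tall, behind the kettle; leave alone. Origin under its centre.
- glass0: One of four blue glasses, 62 mm across, 105 mm tall, standing in a square steel holder (150 mm wide, centre post with loop 182 mm tall); leave alone. Origin under its centre.
- glass1: Second blue glass, as glass0.
- glass2: Third blue glass, as glass0.
- glass3: Fourth blue glass, as glass0.
Not all that is in view belongs to the job. What is shaped like the part that bears catcher_center but yellow is not meant.

How it is judged:
By the outcome, as a careful person would: the job done as asked, in the order asked, and still so for the second after the job is handed in, with the robot touching nothing.
It also fails if it takes over 67 s, if anything falls off the work surface, if the arm or the gripper's body presses on something with over 40 N, if the wrist force passes 120 N, or if a joint passes its speed limit or range.

## Robot

A 6-joint arm with a two-finger parallel gripper is mounted at the origin on the work surface. World frame = base frame: x ahead of the robot, y to its left, z up, the work surface at z = 0. Lengths are in mm, angles in degrees, forces in N, time in s.
With the tool pointing down it reaches from about 350 to 875 mm from the base axis. Payload 4.2 kg.
Tool frame: the origin (TCP) lies midway between the tips of the shut fingers; the grasp point (between the pads) lies env.grip_depth behind it (env.grip_depth is the distance from the TCP to the grasp point, in mm); z points along the fingers, y is the line along which they close (so a half turn about z gives the same grasp; the last joint's range is limited). The gripper opens to 85 mm and grips with 20 to 120 N. Pads are 22 mm wide; open, the fingers measure 114 mm over their backs; the gripper's body (76 mm by 85 mm) begins 54 mm behind the grasp point. The pads swing forward as they close: fully open they stand 13 mm farther back than shut.
Start: joints at [-53.136, 22.042, 0.453, 0, -68.411, -14.817], TCP at [234.622, -579.268, 210.212] pointing down, gripper open.
Joint ranges: [-179.83, 179.83], [-69.29, 118.12], [-61.27, 80.66], [-181.25, 117.63], [-171.15, -9.14], [-177.46, 177.46]. Speed limits (degrees/s): [159.86, 159.86, 180, 180, 180, 180].

## Interface

Orientations are given as [roll, pitch, yaw] about the fixed x, y, z axes, in that order (R = Rz(yaw) Ry(pitch) Rx(roll)).
In Python, from cell import sensors, capture, camera_params, env, boxes_of gives the robot as it stands.
- The arm moves only by the shell command python3 -m pendant 'ROWS' [FORCE]. ROWS is JSON, a list of rows, each a list of 3 entries, a list of its own where there are three numbers: the opening, from 0 (shut) to 1 (fully open), then the shift along the tool's x, y, z each as a share of 0.025 m, from -1 to 1, then the turn, a rotation vector about the tool's x, y, z each as a share of 6 degrees, from -1 to 1. In form: [[claw, [tx, ty, tz], [ax, ay, az]], ...]. A call has 1 to 8 rows; each row shifts and turns the commanded pose from where the row before left it, along the tool's axes as they then stand; what a row does not reach is not made up. A row lasts 1/12 s, in which the tool goes at most 41.7 mm and 7.16 degrees, less where a joint would pass 70% of its speed; a pose out of reach is approached as far as the arm can. A call with a number of a shift or a turn outside -1 to 1 is refused whole. A call with a gripper value outside its range is refused whole. The fingers move at their own pace and stop on an object; FORCE is the grip in N (left out, the last holds). Time passes only in rows, so rows that do not move let the fingers close. It gives the time, the measured TCP pose, the force, the opening and the grip force at its end, in the units of the state.
- sensors.observe(): the state, without advancing time (a new reading comes with each control period).
- capture(name): name is "scene" or "side" or "wrist"; returns the picture (400x640x3 uint8, blue, green, red); there is no depth.
- camera_params(name): a dict with "vertical_fov" (degrees; the focal length in pixels is half the picture's height over the tangent of half this angle, whatever the lens; pixels are square), "cx", "cy" (the principal point, pixels), "k1" (the pictures are not rectified: a ray, as slopes to the right and down, at radius r is drawn at 1 + k1 r^2 times it, then the intrinsics apply), "R" (3x3) and "t" (3): a world point X has camera coordinates R X + t. Camera axes: x right, y down, z forward; pixel columns grow to the right and rows downward; lengths in mm; the calibration is good to about 2 mm. A picture is of the moment at which its call begins: read the wrist's pose just before it. camera_params takes no time and is no camera call; for the wrist camera it gives the pose at the moment of the call.
- env.close_job(): hands the job in; it is judged then, once.
Trained networks look in the newest picture that a camera, given by its name, has taken for a name from the list of things; names that differ only in an ending like _2 or _b are one class to them, and where a whole thing is asked for, a point or a joint stands for the part that bears it (a point fixed in the world has none). Each returns a list of dicts, best first, with "conf" (0 to 1); they miss things now and then, are a little off and sometimes report something else, mostly with a low value. They report only what shows in the picture. A call takes as long as a camera call. They do not tell look-alikes from the thing itself.
- boxes_of(label, camera): "box" ([left, top, right, bottom] in pixels, round what is visible of it).
The state is a dict: "clock": time; "joint_positions": joint angles; "qvel": joint speeds; "effort": joint torques, N m; "tool_pos": TCP position; "eef_rot": TCP orientation; "wrist_force": force on the tool from outside, world axes, zero at the start; "wrist_torque": the same for the moment, N m; "opening": opening from 0.0 (shut) to 1.0 (fully open); "grip_force": force on a finger pad.
Only numpy, scipy, OpenCV 4.12 (cv2) and the standard library are available. Lean on these libraries where they do the work, as an engineer would, in place of code of your own. Each camera call takes 0.05 s, during which the arm holds its last target. There are 200 camera calls.

## Working session

There is one attempt and no reset: what is moved stays moved. The work goes in short steps, Python scripts to look and compute and a shell command to move; the robot and the scene stay as the last step left them, time stands still between calls to the robot, and variables do not carry over. Pictures are saved under pics/ and viewed, at most 10 in all, crops included, and the job is handed in when it is done.

```bash
mkdir -p pics
cat > h.py <<'E'
import numpy as np, cv2, json
from cell import sensors, capture, camera_params, env, boxes_of
from scipy.spatial.transform import Rotation as Ro
def K(p): 
    f=200/np.tan(np.radians(p["vertical_fov"]/2)); return f
def ray(p,u,v):
    f=K(p); d=np.array([(u-p["cx"])/f,(v-p["cy"])/f]); s=d.copy()
    for _ in range(30): s=d/(1+p["k1"]*(s@s))
    R=np.array(p["R"]);t=np.array(p["t"])
    return -R.T@t, R.T@np.array([s[0],s[1],1])
def atz(p,u,v,z):
    c,d=ray(p,u,v); return c+d*(z-c[2])/d[2]
def proj(p,X):
    c=np.array(p["R"])@np.array(X,float)+np.array(p["t"]); s=c[:2]/c[2]; s=s*(1+p["k1"]*(s@s))
    return s*K(p)+[p["cx"],p["cy"]]
def tri(obs):
    A=np.zeros((3,3));b=np.zeros(3)
    for p,u,v in obs:
        c,d=ray(p,u,v);d=d/np.linalg.norm(d);M=np.eye(3)-np.outer(d,d);A+=M;b+=M@c
    return np.linalg.solve(A,b)
E
python3 - <<'E'
from h import *
np.set_printoptions(precision=1,suppress=True)
print(env.grip_depth, sensors.observe())
ims=[]
for c in ["scene","side"]:
    im=capture(c); cv2.imwrite(f"pics/{c}0.png",im)
    p=camera_params(c); print(c,p["vertical_fov"],-np.array(p["R"]).T@p["t"])
    for l in ["kettle","release_top","lid_tab","catcher_center","kettle_mouth","sugar_pot","milk_jug","tea_ball","tea_caddy","glass0","teaspoon"]:
        try: print(l,[(np.round(b["box"],0).astype(int).tolist(),round(b["conf"],2)) for b in boxes_of(l,c)[:4]])
        except Exception as e: print(l,e)
E
```

```text
18.700000000000003 {'clock': 0.0, 'joint_positions': array([-53.1,  22.1,   0.4,  -0. , -68.4, -14.8]), 'qvel': array([-0.1,  0.1, -0.1, -0.1,  0. , -0. ]), 'effort': array([  0. , -39.2,  18.8,   4.2,  -0. ,   0. ]), 'tool_pos': array([ 234.4, -578.7,  209.1]), 'eef_rot': array([ 179.9,   -0. , -158. ]), 'wrist_force': array([ 0.4,  0. , -0.5]), 'wrist_torque': array([0., 0., 0.]), 'grip_force': 0.0, 'opening': 1.0014707421026698}
scene 49.36428762075781 [1087.5 -655.  1007.4]
kettle [([306, 179, 365, 256], 0.9)]
release_top [([347, 206, 357, 216], 0.39)]
lid_tab [([308, 177, 351, 211], 0.78)]
catcher_center [([319, 146, 332, 158], 0.64), ([311, 156, 319, 170], 0.61), ([350, 195, 357, 208], 0.44)]
kettle_mouth [([303, 180, 370, 256], 0.77)]
sugar_pot [([257, 294, 296, 331], 0.65)]
milk_jug [([204, 262, 230, 293], 0.85)]
tea_ball [([244, 235, 269, 257], 0.7)]
tea_caddy [([344, 268, 391, 328], 0.69), ([303, 180, 368, 255], 0.41)]
glass0 [([385, 167, 409, 205], 0.88), ([387, 152, 409, 186], 0.77), ([405, 174, 426, 210], 0.72), ([415, 162, 436, 182], 0.52)]
teaspoon []
side 43.026509111889084 [380.9 946.  927.5]
kettle [([270, 166, 357, 253], 0.9), ([215, 266, 250, 312], 0.34)]
release_top [([287, 166, 293, 168], 0.48)]
lid_tab [([297, 166, 354, 195], 0.76)]
catcher_center [([399, 345, 417, 364], 0.66), ([344, 326, 363, 349], 0.63), ([401, 313, 422, 335], 0.57)]
kettle_mouth [([272, 162, 359, 251], 0.91)]
sugar_pot [([304, 137, 341, 168], 0.96)]
milk_jug [([378, 146, 400, 178], 0.73)]
tea_ball [([375, 194, 402, 215], 0.82)]
tea_caddy [([235, 148, 274, 207], 0.96)]
glass0 [([212, 296, 248, 348], 0.93), ([253, 296, 276, 347], 0.83), ([214, 264, 250, 312], 0.82), ([253, 268, 285, 303], 0.71)]
teaspoon [([358, 260, 376, 309], 0.6), ([377, 147, 404, 176], 0.33)]
```

View pics/scene0.png

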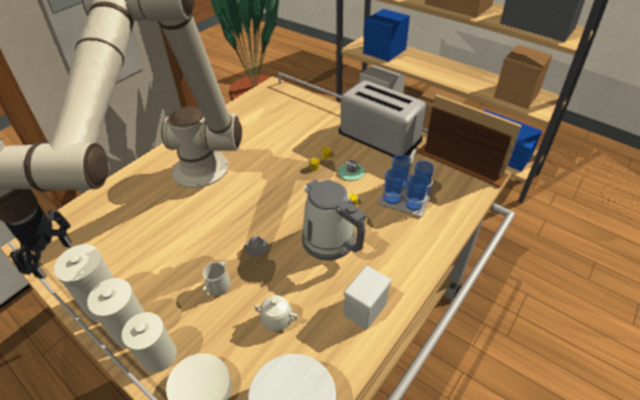

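View pics/side0.png

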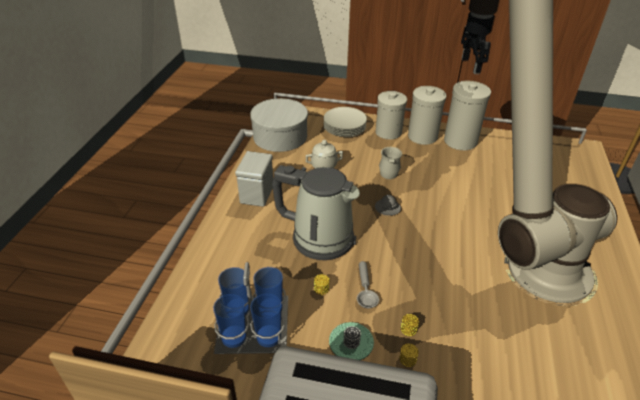

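Possible catcher candidates in the side view:
- The steel drum on the green coaster at (352,340), also at (350,168) in the scene view. This one matches the description.
- Yellow drums at (410,325), (408,355) and (321,286). These are decoys.
- The tea ball at (388,204), also grey.

One close crop will check the choice and the kettle.

Run:
```python
from h import *
a=cv2.imread("pics/scene0.png")[140:265,290:380]; b=cv2.imread("pics/side0.png")[160:370,260:430]
a=cv2.resize(a,None,fx=4.4,fy=4.4,interpolation=cv2.INTER_CUBIC);b=cv2.resize(b,None,fx=2.4,fy=2.4,interpolation=cv2.INTER_CUBIC)
o=np.zeros((560,396+408,3),np.uint8); o=np.zeros((560,800,3),np.uint8)
a=a[:, :392];o[:a.shape[0],:392]=a;o[:b.shape[0],392:392+408]=b[:, :408]
cv2.imwrite("pics/crop0.png",o)
```

```text
(no output)
```

View pics/crop0.png

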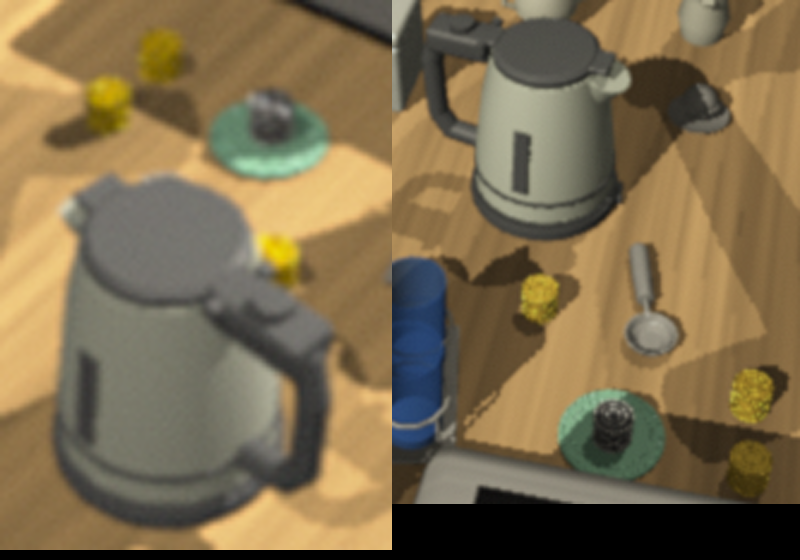

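The crop confirms the steel drum on the green coaster, at scene (351,167) and side (352,337). The kettle's button is at scene (351,208) and side (289,169), and its lid centre at scene (328,194) and side (324,181).

Run:
```python
from h import *
np.set_printoptions(precision=1,suppress=True)
S=camera_params("scene");D=camera_params("side")
def t(n,a,b,z=None):
    X=tri([(S,*a),(D,*b)]);print(n,X, "" if z is None else (atz(S,*a,z),atz(D,*b,z)))
t("catch",(351.4,166.6),(351.7,337),21)
t("button",(351.4,207.7),(289.2,169.2),203)
t("lid",(328.2,194.5),(323.8,180.8),197)
t("tab",(310.5,183),(351.7,185.8),191)
t("sugar",(276,312),(322,155))
t("milk",(216,278),(389,162))
t("tea",(257,246),(388,204))
t("caddy",(368,298),(254,178))
t("yellow0",(354,199),(321,286))
for z in (0,):
  print("spoon",atz(D,363,263,z),atz(D,370,303,z))
  print("glasses",[atz(D,u,v,105) for u,v in [(234,275),(269,275),(231,305),(267,305)]])
  print("toaster edge side",atz(D,275,350,180),atz(D,435,372,180), "toaster top scene",atz(S,345,90,180),atz(S,425,117,180),"bottoms",atz(S,342,132,0),atz(S,405,152,0))
```

```text
catch [443.6 312.9  18.9] (array([446.4, 311. ,  21. ]), array([442.3, 313.6,  21. ]))
button [655.8   2.2 199.5] (array([658. ,  -0.6, 203. ]), array([654.2,   6.6, 203. ]))
lid [569.4  14.6 188. ] (array([576.9,   7.5, 197. ]), array([565.7,  24.7, 197. ]))
tab [502.   20.8 189.2] (array([506. ,  19.6, 191. ]), array([499.8,  21.2, 191. ]))
sugar [ 634.3 -285.5   48.5] 
milk [ 433.2 -304.5   42. ] 
tea [ 419.7 -141.6   12.6] 
caddy [ 795.8 -118.9   57.9] 
yellow0 [538.6 188.6  15.2] 
spoon [452.2  79.3   0. ] [417.9 199.1   0. ]
glasses [array([708.6, 272.6, 105. ]), array([635.6, 256.1, 105. ]), array([687.4, 350. , 105. ]), array([616.5, 334.1, 105. ])]
toaster edge side [554.2 478.5 180. ] [286.8 461.9 180. ] toaster top scene [284.3 494.6 180. ] [600.8 513.5 180. ] bottoms [283.9 480.4  -0. ] [544.  518.3   0. ]
```

```bash
python3 -m pendant '[[0,[0,0,-1],[0,0,1]],[0,[0,0,-1],[0,0,1]],[0,[0,0,-1],[0,0,1]],[0,[0,0,-1],[0,0,1]],[0,[0,0,-1],[0,0,1]],[0,[-0.45,1,0],[0,0,0]],[0,[-0.45,1,0],[0,0,0]],[0,[-0.45,1,0],[0,0,0]]]' 30
```

```text
clock: 1.87
tool_pos: [278.7, -509.1, 335.5]
eef_rot: [-180.0, 0.0, 172.0]
wrist_force: [-0.5, 0.0, -0.4]
opening: -0.001
grip_force: 0.0
```

```bash
for i in 1 2; do :; done; python3 -m pendant '[[0,[-0.45,1,0],[0,0,0]],[0,[-0.45,1,0],[0,0,0]],[0,[-0.45,1,0],[0,0,0]],[0,[-0.45,1,0],[0,0,0]],[0,[-0.45,1,0],[0,0,0]],[0,[-0.45,1,0],[0,0,0]],[0,[-0.45,1,0],[0,0,0]],[0,[-0.45,1,0],[0,0,0]]]'; python3 -m pendant '[[0,[-0.45,1,0],[0,0,0]],[0,[-0.45,1,0],[0,0,0]],[0,[-0.45,1,0],[0,0,0]],[0,[-0.45,1,0],[0,0,0]],[0,[-0.45,1,0],[0,0,0]],[0,[-0.45,1,0],[0,0,0]],[0,[-0.45,1,0],[0,0,0]],[0,[-0.45,1,0],[0,0,0]]]'
```

```text
clock: 2.53
tool_pos: [395.7, -322.8, 335.4]
eef_rot: [-180.0, 0.0, 172.0]
wrist_force: [0.4, 0.1, -0.3]
opening: -0.001
grip_force: 0.0
clock: 3.2
tool_pos: [512.5, -137.1, 335.4]
eef_rot: [180.0, 0.0, 172.1]
wrist_force: [0.4, -0.6, -0.6]
opening: 0.002
grip_force: 0.0
```

```bash
python3 -m pendant '[[0,[-0.8,1,0],[0,0,0]],[0,[-0.8,1,0],[0,0,0]],[0,[-0.8,1,0],[0,0,0]],[0,[-0.5,1,0],[0,0,0]],[0,[0,0,0],[0,0,0]],[0,[0,0,0],[0,0,0]]]'
python3 - <<'E'
from h import *
np.set_printoptions(precision=1,suppress=True)
p=camera_params("wrist");im=capture("wrist");cv2.imwrite("pics/w1.png",im)
json.dump({k:np.array(v).tolist() for k,v in p.items()},open("w1.json","w"))
print(-np.array(p["R"]).T@p["t"],np.array(p["R"])[2],p["vertical_fov"])
for l,X in dict(button=(656,2,203),tab=(502,21,191),lid=(568,14,197)).items(): print(l,proj(p,X))
for l in ["release_top","lid_tab","kettle"]: print(l,boxes_of(l,"wrist")[:2])
E
```

```text
clock: 3.7
tool_pos: [598.1, -48.3, 334.3]
eef_rot: [-180.0, -0.1, 172.2]
wrist_force: [0.3, -0.5, -0.4]
opening: 0.004
grip_force: 0.0
[519.7 -38.9 498. ] [ 0.3 -0.  -1. ] 65.90025620735815
button [380.4 229. ]
tab [385.3  69.4]
lid [384.5 142.3]
release_top [{'box': [365.5, 216.9, 389.3, 241.6], 'conf': 0.86}]
lid_tab [{'box': [325.4, 64.3, 434.4, 201.1], 'conf': 0.82}, {'box': [309.1, 53.4, 433.4, 255.6], 'conf': 0.47}]
kettle [{'box': [311.2, 52.5, 435.7, 253.3], 'conf': 0.98}]
```

View pics/w1.png

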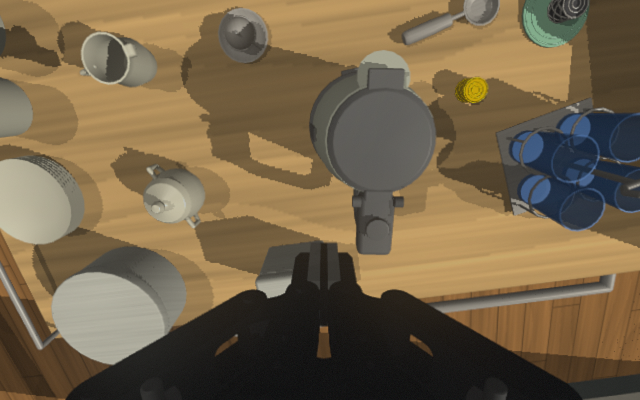

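The wrist view shows the button at (377,229), the lid centre at about (383,138) and the tab tip at about (388,69).

Run:
```python
from h import *
np.set_printoptions(precision=1,suppress=True)
p=json.load(open("w1.json"))
b=atz(p,377,229,203);t=atz(p,388,69,191);l=atz(p,382.5,138,197)
print("b",b,"t",t,"lid",l,np.linalg.norm((b-t)[:2]),np.degrees(np.arctan2(*(b-t)[[1,0]])))
print("caddy? nothing; catcher",atz(p,570,5,37))
# shift of TCP to button
s=sensors.observe();d=b-s["tool_pos"];R=Ro.from_euler("xyz",s["eef_rot"],degrees=True).as_matrix();print(s["tool_pos"],R.T@d/25)
```

```text
b [655.5  -1.5 203. ] t [502.   23.5 191. ] lid [563.7  12.4 197. ] 155.47841712942872 -9.259416671478183
caddy? nothing; catcher [444.2 302.4  37. ]
[597.1 -50.3 335.7] [-2.   2.3  5.3]
```

```bash
python3 -m pendant '[[0,[-0.5,0.58,0.8],[0,0,0]],[0,[-0.5,0.58,1],[0,0,0]],[0,[-0.5,0.58,1],[0,0,0]],[0,[-0.5,0.58,1],[0,0,0]],[0,[0,0,1],[0,0,0]],[0,[0,0,0.1],[0,0,0]],[0,[0,0,0],[0,0,0]]]'
python3 - <<'E'
from h import *
np.set_printoptions(precision=1,suppress=True)
p=camera_params("wrist");im=capture("wrist");cv2.imwrite("pics/w2.png",im[150:400,200:520])
print(sensors.observe()["tool_pos"],proj(p,(655.5,0,203)),boxes_of("release_top","wrist"))
E
```

```text
clock: 4.48
tool_pos: [654.1, 0.1, 211.6]
eef_rot: [-179.9, -0.2, 172.0]
wrist_force: [-0.6, 0.0, 1.1]
opening: 0.001
grip_force: 0.0
[655.2   0.1 213.9] [326.  236.1] [{'box': [305.5, 217.7, 343.0, 253.2], 'conf': 0.89}, {'box': [599.7, 155.6, 636.6, 169.9], 'conf': 0.75}]
```

View pics/w2.png

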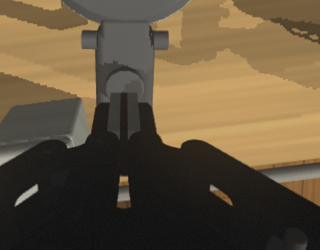

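Fingers are right over the button, at (323,235) in the full frame. Press.

```bash
python3 -m pendant '[[0,[0,0,0.3],[0,0,0]],[0,[0,0,0.2],[0,0,0]],[0,[0,0,0.1],[0,0,0]],[0,[0,0,0.08],[0,0,0]],[0,[0,0,0],[0,0,0]]]';python3 -m pendant '[[0,[0,0,0.08],[0,0,0]],[0,[0,0,0],[0,0,0]]]'
```

```text
clock: 5.0
tool_pos: [654.9, 1.0, 195.4]
eef_rot: [-180.0, -0.0, 172.0]
wrist_force: [0.0, 0.2, -0.1]
opening: -0.004
grip_force: 0.0
clock: 5.17
tool_pos: [655.1, 1.2, 193.5]
eef_rot: [-180.0, -0.0, 172.0]
wrist_force: [-0.1, 0.5, -0.2]
opening: -0.001
grip_force: 0.0
```

Run:
```python
from h import *
im=capture("wrist");a=im[100:300,200:450];b=capture("side")[130:270,240:380];c=capture("scene")[150:270,280:400]
o=np.zeros((400,800,3),np.uint8)
o[:260,:325]=cv2.resize(a,(325,260));o[:240,330:570]=cv2.resize(b,(240,240));o[:225,575:800]=cv2.resize(c,(225,225))
cv2.imwrite("pics/c2.png",o)
```

```text
(no output)
```

View pics/c2.png

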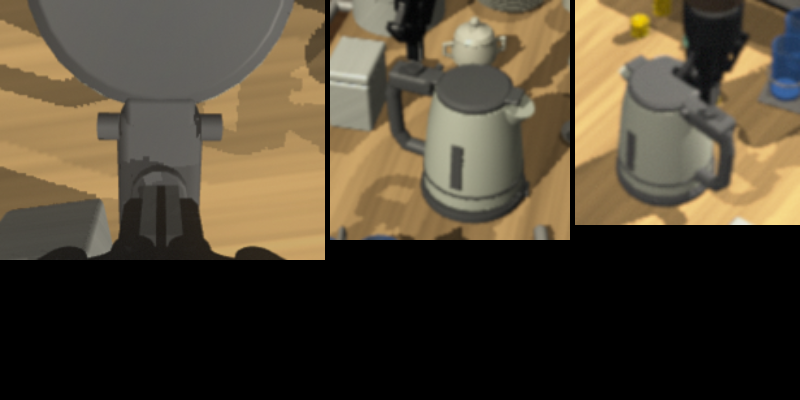

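Run:
```python
from h import *
np.set_printoptions(precision=1,suppress=True)
s=sensors.observe();t=s["tool_pos"];print(t,s["wrist_force"])
for c,o,k in (("side",(240,130),240/140),("scene",(280,150),225/120)):
    p=camera_params(c)
    for X in (t,t+[0,0,60],(655.5,0,203)): print(c,(proj(p,X)-o)*k+([330,0] if c=="side" else [575,0]))
im=cv2.imread("pics/c2.png")
cv2.imwrite("pics/c3.png",np.hstack([cv2.resize(im[20:130,370:470],(400,440),interpolation=cv2.INTER_CUBIC),cv2.resize(im[40:150,650:750],(400,440),interpolation=cv2.INTER_CUBIC)]))
```

```text
[655.3   1.1 193.8] [ 0.4  0.1 -0.4]
side [414.8  70.1]
side [413.4  34.8]
side [414.6  64.3]
scene [707.8 111.2]
scene [709.1  80. ]
scene [707.6 107.1]
```

View pics/c3.png

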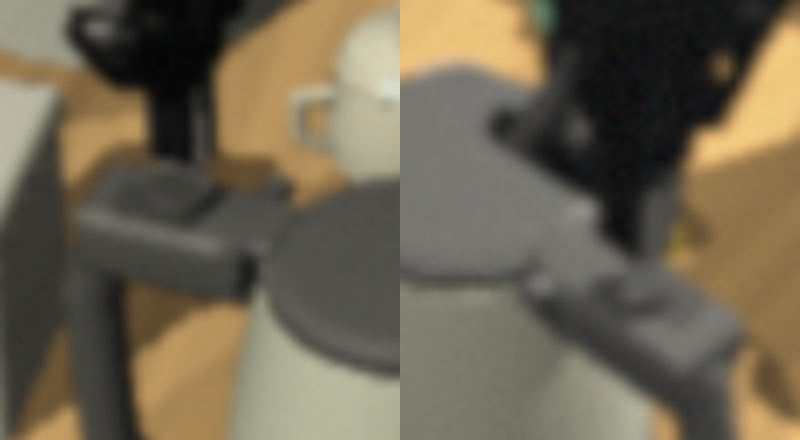

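The visible fingertips end about 10–15 mm above the nominal TCP and nothing has been touched yet, so I'll keep descending and let the force decide.

```bash
python3 -m pendant '[[0,[0,0,0.1],[0,0,0]],[0,[0,0,0.1],[0,0,0]],[0,[0,0,0],[0,0,0]]]';python3 -m pendant '[[0,[0,0,0.1],[0,0,0]],[0,[0,0,0],[0,0,0]]]'
```

```text
clock: 5.57
tool_pos: [654.8, 1.2, 187.9]
eef_rot: [-180.0, -0.1, 172.0]
wrist_force: [0.1, 0.1, -0.3]
opening: -0.002
grip_force: 0.0
clock: 5.73
tool_pos: [654.9, 1.1, 185.6]
eef_rot: [-180.0, -0.1, 172.0]
wrist_force: [-0.1, 0.7, 0.7]
opening: -0.003
grip_force: 0.0
```

```bash
for k in 1; do python3 -m pendant '[[0,[0,0,0.08],[0,0,0]],[0,[0,0,0],[0,0,0]]]';python3 -m pendant '[[0,[0,0,0.08],[0,0,0]],[0,[0,0,0],[0,0,0]]]';done
python3 - <<'E'
from h import *
im=capture("wrist");a=im[100:300,200:450];b=capture("side")[130:210,250:350];c=capture("scene")[150:250,300:400]
o=np.zeros((400,800,3),np.uint8)
o[:200,:250]=a;o[:240,250:550]=cv2.resize(b,(300,240),interpolation=2);o[:250,550:800]=cv2.resize(c,(250,250),interpolation=2)
cv2.imwrite("pics/c4.png",o)
E
```

```text
clock: 5.9
tool_pos: [655.0, 1.1, 183.8]
eef_rot: [-180.0, -0.0, 172.0]
wrist_force: [-0.4, 1.2, -0.0]
opening: -0.003
grip_force: 0.0
clock: 6.07
tool_pos: [655.3, 1.1, 182.2]
eef_rot: [-180.0, 0.0, 172.0]
wrist_force: [0.9, 0.4, 0.6]
opening: -0.0
grip_force: 0.0
```

View pics/c4.png

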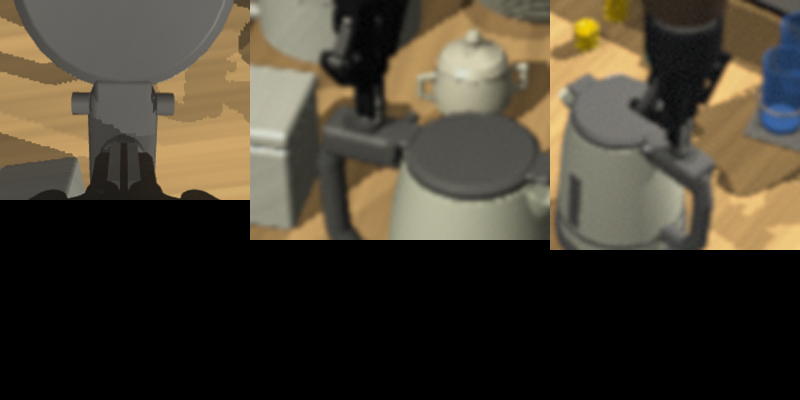

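Tips are now at the button. Keep pressing.

```bash
python3 -m pendant '[[0,[0,0,0.08],[0,0,0]],[0,[0,0,0],[0,0,0]]]';python3 -m pendant '[[0,[0,0,0.06],[0,0,0]],[0,[0,0,0],[0,0,0]]]'
```

```text
clock: 6.38
tool_pos: [655.3, 1.1, 180.5]
eef_rot: [180.0, 0.0, 172.1]
wrist_force: [0.1, 0.6, 0.9]
opening: 0.005
grip_force: 0.9
clock: 6.55
tool_pos: [655.4, 1.1, 179.2]
eef_rot: [-180.0, 0.0, 172.1]
wrist_force: [-0.7, 0.4, 4.0]
opening: -0.001
grip_force: 1.8
```

```bash
python3 -m pendant '[[0,[0,0,0.08],[0,0,0]],[0,[0,0,0.06],[0,0,0]],[0,[0,0,0],[0,0,0]]]';python3 - <<'E'
from h import *
capture("wrist");capture("side");print(boxes_of("lid_tab","wrist")[:2],boxes_of("lid_tab","side")[:2])
E
```

```text
clock: 6.8
tool_pos: [655.4, 1.1, 176.5]
eef_rot: [-180.0, 0.1, 172.1]
wrist_force: [-2.6, 0.6, 8.2]
opening: -0.001
grip_force: 3.6
[{'box': [189.2, 0.0, 462.4, 210.0], 'conf': 0.76}] [{'box': [297.8, 162.4, 352.5, 187.4], 'conf': 0.73}]
```

```bash
python3 -m pendant '[[0,[0,0,-1],[0,0,0]],[0,[0,0,-1],[0,0,0]],[0,[0,0,-1],[0,0,0]],[0,[0,0,-1],[0,0,0]],[0,[0,0,-1],[0,0,0]],[0,[0,0,-1],[0,0,0]],[0,[0,0,0],[0,0,0]]]';python3 - <<'E'
from h import *
np.set_printoptions(precision=1,suppress=True)
a=capture("wrist")[0:260,160:500];b=capture("side")[130:210,250:350];c=capture("scene")[150:250,300:400]
o=np.zeros((520,690,3),np.uint8)
o[:260,:340]=a;o[:280,340:690]=cv2.resize(b,(350,280),interpolation=2);o[280:520,340:580]=cv2.resize(c,(240,240),interpolation=2)
cv2.imwrite("pics/c5.png",o)
u=np.array([np.cos(np.radians(-8.5)),np.sin(np.radians(-8.5))]);k=np.array([566.5,13.3])
for c in ("side","scene","wrist"):
    p=camera_params(c)
    print(c,boxes_of("lid_tab",c)[:1],[(th,proj(p,[*(k+u*(62-130*np.cos(th))),191+130*np.sin(th)])) for th in (0,.3,.5,.7)])
E
```

```text
clock: 7.58
tool_pos: [657.4, 0.9, 330.7]
eef_rot: [179.9, 0.6, 172.1]
wrist_force: [0.7, -0.0, 1.3]
opening: 0.002
grip_force: 0.0
side [{'box': [299.8, 153.1, 349.4, 185.3], 'conf': 0.78}] [(0, array([351.8, 186.4])), (0.3, array([350.2, 172.7])), (0.5, array([346.4, 163.2])), (0.7, array([340.6, 154.1]))]
scene [{'box': [308.0, 167.2, 353.5, 206.7], 'conf': 0.56}] [(0, array([309.5, 181.3])), (0.3, array([310.4, 171.9])), (0.5, array([312.6, 166.9])), (0.7, array([316.1, 163.2]))]
wrist [{'box': [260.0, 0.2, 390.1, 152.5], 'conf': 0.79}] [(0, array([326.1,   2. ])), (0.3, array([326.3,  -4.7])), (0.5, array([326.4,   1. ])), (0.7, array([326.4,  17.5]))]
```

View pics/c5.png

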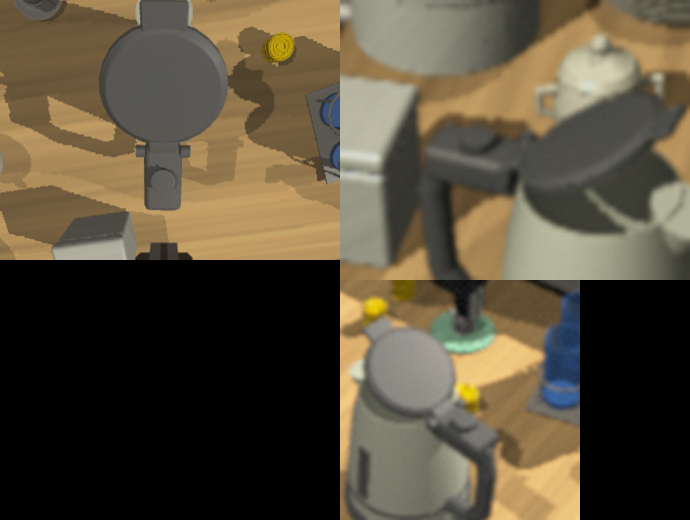

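The lid is ajar at about 0.5 rad, with the tab tip near side (348,161). Next I move to the spout side and tilt the tool.

```bash
python3 -m pendant '[[0,[1,0,0],[0,0,0]],[0,[1,0,0],[0,0,0]],[0,[1,0,0],[0,0,0]],[0,[1,0,0],[0,0,0]],[0,[1,0,0],[0,0,0]],[0,[1,0,0],[0,0,0]],[0,[1,0,0],[0,0,0]],[0,[1,0,0],[0,0,0]]]';python3 -m pendant '[[0,[0,0,0],[0,-0.95,0]],[0,[0,0,0],[0,-0.95,0]],[0,[0,0,0],[0,-0.95,0]],[0,[0,0,0],[0,-0.95,0]],[0,[0,0,0],[0,-0.95,0]],[0,[0,0,0],[0,-0.95,0]],[0,[0,0,0],[0,-0.95,0]],[0,[0,0,0],[0,0,0]]]'
cat >> h.py <<'E'
k0=np.array([566.5,13.3]);ku=np.array([np.cos(np.radians(-8.5)),np.sin(np.radians(-8.5))]);kv=np.array([-ku[1],ku[0]])
def st(off=21):
    s=sensors.observe();R=Ro.from_euler("xyz",s["eef_rot"],degrees=True).as_matrix()
    T=np.array(s["tool_pos"]);E=T-off*R[:,2];d=E[:2]-k0
    print("tip kettle frame",[round(x,1) for x in (d@ku,d@kv,E[2])],"F",np.round(s["wrist_force"],1)); return R,T,E
E
python3 -c "
from h import *
R,T,E=st();print(R.round(2))"
```

```text
clock: 8.55
tool_pos: [455.5, 28.7, 324.1]
eef_rot: [-179.9, -0.1, 172.0]
wrist_force: [-0.1, 1.2, 0.0]
opening: 0.003
grip_force: 0.0
clock: 9.22
tool_pos: [452.0, 24.3, 317.5]
eef_rot: [-179.1, 38.9, 172.6]
wrist_force: [-1.3, -3.1, -2.4]
opening: 0.0
grip_force: 0.0
tip kettle frame [np.float64(-128.0), np.float64(-6.0), np.float64(333.9)] F [-1.3 -3.1 -2.4]
[[-0.77  0.14  0.62]
 [ 0.1   0.99 -0.1 ]
 [-0.63 -0.01 -0.78]]
```

```bash
python3 -m pendant '[[0,[0,0,0],[0,0,0]],[0,[0,0,0],[0,0,0]]]'; python3 -c "
from h import *
s=sensors.observe();print(np.round(s['joint_positions'],1),np.round(s['effort'],1),np.round(s['wrist_torque'],2))"
```

```text
clock: 9.38
tool_pos: [458.6, 28.3, 326.9]
eef_rot: [179.9, 39.3, 171.9]
wrist_force: [0.6, 0.2, 0.0]
opening: 0.002
grip_force: 0.0
[  36.8  -18.5  -50.1   46.5  -38.  -167.5] [-0.  -3.2 18.5  3.3  0.2 -0. ] [ 0.23  1.13 -0.  ]
```

```bash
python3 -m pendant '[[0,[0.68,0,0],[0,0,0]],[0,[0.68,0,0],[0,0,0]],[0,[0,0,0.8],[0,0,0]],[0,[0,0,0.8],[0,0,0]],[0,[0,0,0.8],[0,0,0]],[0,[0,0,0],[0,0,0]]]'; python3 -c "
from h import *
st();s=sensors.observe();print(np.round(s['joint_positions'],1))"
```

```text
clock: 9.88
tool_pos: [472.0, 21.7, 263.5]
eef_rot: [-179.9, 38.6, 172.0]
wrist_force: [0.2, -0.3, -0.3]
opening: -0.001
grip_force: 0.0
tip kettle frame [np.float64(-107.8), np.float64(-5.8), np.float64(279.9)] F [ 0.2 -0.3 -0.3]
[  26.1  -13.2  -58.1   61.6  -23.5 -177.3]
```

Joint 6 is at its limit, so I'll back off and use half the tilt.

```bash
python3 -m pendant '[[0,[0,0,-0.8],[0,0,0]],[0,[0,0,-0.8],[0,0,0]],[0,[0,0,0],[0,0.9,0]],[0,[0,0,0],[0,0.9,0]],[0,[0,0,0],[0,0.9,0]],[0,[0,0,0],[0,0.9,0]],[0,[0,0,0],[0,0,0]],[0,[0,0,0],[0,0,0]]]'; python3 -c "
from h import *
R,T,E=st();s=sensors.observe();print(np.round(s['joint_positions'],1));print(R.round(2))"
```

```text
clock: 10.55
tool_pos: [447.2, 26.5, 297.1]
eef_rot: [179.9, 18.2, 172.0]
wrist_force: [0.3, 0.3, -0.7]
opening: -0.002
grip_force: 0.0
tip kettle frame [np.float64(-126.5), np.float64(-4.6), np.float64(317.0)] F [ 0.3  0.3 -0.7]
[  32.8   -9.4  -30.9   14.4  -55.3 -137.6]
[[-0.94  0.14  0.31]
 [ 0.13  0.99 -0.04]
 [-0.31  0.   -0.95]]
```

```bash
python3 -m pendant '[[0,[0,0.1,0.9],[0,0,0]],[0,[0,0.1,0.9],[0,0,0]],[0,[0,0,0.9],[0,0,0]],[0,[0,0,0.9],[0,0,0]],[0,[-0.35,0,0.8],[0,0,0]],[0,[-0.35,0,0],[0,0,0]],[0,[0,0,0],[0,0,0]]]'; python3 -c "
from h import *
R,T,E=st();s=sensors.observe();print(np.round(s['joint_positions'],1));print(R.round(2))"
```

```text
clock: 11.13
tool_pos: [497.0, 22.8, 196.8]
eef_rot: [-179.8, 18.1, 172.1]
wrist_force: [0.3, -0.2, 1.4]
opening: 0.001
grip_force: 0.0
tip kettle frame [np.float64(-76.7), np.float64(-0.9), np.float64(216.7)] F [ 0.3 -0.2  1.4]
[  27.7    1.1  -37.5   17.4  -37.9 -138.2]
[[-0.94  0.14  0.31]
 [ 0.13  0.99 -0.05]
 [-0.31 -0.   -0.95]]
```

```bash
python3 -m pendant '[[0,[-0.48,0,-0.1],[0,0,0]],[0,[-0.48,0,-0.1],[0,0,0]],[0,[-0.32,0,-0.22],[0,0,0]],[0,[-0.32,0,-0.22],[0,0,0]],[0,[0,0,0],[0,0,0]]]'; python3 -c "
from h import *
R,T,E=st();s=sensors.observe();print(np.round(s['joint_positions'],1))
for c in ('side','scene'): capture(c);print(boxes_of('lid_tab',c)[:1],boxes_of('kettle',c)[:1])"
```

```text
clock: 11.55
tool_pos: [530.9, 19.1, 228.0]
eef_rot: [179.9, 18.5, 172.1]
wrist_force: [0.1, 0.0, -0.4]
opening: -0.002
grip_force: 0.0
tip kettle frame [np.float64(-42.7), np.float64(0.3), np.float64(247.9)] F [ 0.1  0.  -0.4]
[  25.3    2.7  -30.1   14.8  -42.4 -132.9]
[{'box': [299.2, 150.4, 343.5, 179.8], 'conf': 0.75}] [{'box': [271.4, 149.9, 358.2, 253.0], 'conf': 0.8}]
[{'box': [312.9, 163.1, 354.2, 203.4], 'conf': 0.96}] [{'box': [307.4, 162.4, 366.7, 254.2], 'conf': 0.74}]
```

```bash
python3 -m pendant '[[0,[-0.32,0,-0.22],[0,0,0]],[0,[-0.32,0,-0.22],[0,0,0]],[0,[-0.37,0,-0.12],[0,0,0]],[0,[-0.37,0,-0.12],[0,0,0]],[0,[-0.37,0,-0.12],[0,0,0]],[0,[-0.37,0,-0.12],[0,0,0]],[0,[0,0,0],[0,0,0]]]'; python3 -c "
from h import *
R,T,E=st();s=sensors.observe();print(np.round(s['joint_positions'],1))
for c in ('side','scene'): capture(c);print(boxes_of('lid_tab',c)[:1],boxes_of('kettle',c)[:1])"
```

```text
clock: 12.43
tool_pos: [573.0, 12.4, 263.2]
eef_rot: [-179.9, 18.2, 172.1]
wrist_force: [-0.3, -0.5, 0.9]
opening: -0.002
grip_force: 0.0
tip kettle frame [np.float64(0.0), np.float64(-0.0), np.float64(283.2)] F [-0.3 -0.5  0.9]
[  22.4    5.6  -20.7   12.3  -48.5 -127.3]
[{'box': [298.6, 135.9, 322.0, 176.2], 'conf': 0.68}] [{'box': [271.4, 138.0, 360.2, 254.8], 'conf': 0.68}]
[{'box': [319.5, 159.7, 354.0, 204.9], 'conf': 0.91}] [{'box': [306.0, 162.3, 366.0, 255.9], 'conf': 0.7}]
```

```bash
python3 -m pendant '[[0,[-0.36,0,0],[0,0,0]],[0,[-0.36,0,0],[0,0,0]],[0,[-0.36,0,0],[0,0,0]],[0,[-0.3,0,0],[0,0,0]],[0,[0,0,0],[0,0,0]]]'; python3 -c "
from h import *
R,T,E=st()
for c in ('side','scene'): capture(c);print(boxes_of('lid_tab',c)[:1],boxes_of('kettle',c)[:1])
for c in ('side','scene'):
    p=camera_params(c);print(c,[(th,proj(p,[*(k0+ku*(62-130*np.cos(th))),191+130*np.sin(th)]).round(0)) for th in (1.1,1.3,1.5,1.66)])"
```

```text
clock: 13.15
tool_pos: [606.3, 7.7, 273.6]
eef_rot: [-179.9, 18.2, 172.1]
wrist_force: [1.1, -0.5, -0.1]
opening: -0.003
grip_force: 0.0
tip kettle frame [np.float64(33.7), np.float64(0.3), np.float64(293.6)] F [ 1.1 -0.5 -0.1]
[{'box': [292.1, 128.3, 313.8, 174.5], 'conf': 0.59}] [{'box': [270.5, 127.7, 359.2, 256.3], 'conf': 0.7}]
[{'box': [325.2, 164.9, 361.5, 207.6], 'conf': 0.71}] [{'box': [305.4, 165.7, 364.5, 258.3], 'conf': 0.58}]
side [(1.1, array([324., 138.])), (1.3, array([314., 133.])), (1.5, array([303., 129.])), (1.66, array([294., 127.]))]
scene [(1.1, array([327., 161.])), (1.3, array([334., 162.])), (1.5, array([341., 166.])), (1.66, array([347., 170.]))]
```

```bash
python3 -m pendant '[[0,[-0.19,0,0.06],[0,0,0]],[0,[-0.1,0,0.03],[0,0,0]],[0,[0,0,0],[0,0,0]]]'|grep -E 'pos|force';python3 -m pendant '[[0,[-0.1,0,0.03],[0,0,0]],[0,[0,0,0],[0,0,0]]]'|grep -E 'pos|force';python3 -m pendant '[[0,[-0.1,0,0.03],[0,0,0]],[0,[0,0,0],[0,0,0]]]'|grep -E 'pos|force'; python3 -c "
from h import *
R,T,E=st()
for c in ('side','scene'): capture(c);print(boxes_of('lid_tab',c)[:1],boxes_of('kettle',c)[:1])"
```

```text
tool_pos: [612.3, 6.7, 273.4]
wrist_force: [0.6, -0.6, 0.2]
grip_force: 0.0
tool_pos: [614.7, 6.3, 273.4]
wrist_force: [1.4, -1.1, -0.5]
grip_force: 0.0
tool_pos: [617.3, 5.9, 273.5]
wrist_force: [0.8, 0.3, -0.3]
grip_force: 0.0
tip kettle frame [np.float64(44.8), np.float64(0.2), np.float64(293.5)] F [ 0.8  0.3 -0.3]
[{'box': [287.7, 125.7, 313.2, 176.4], 'conf': 0.8}] [{'box': [270.2, 125.1, 355.7, 253.4], 'conf': 0.68}]
[{'box': [326.1, 165.3, 363.4, 206.5], 'conf': 0.77}] [{'box': [305.2, 162.4, 367.0, 254.4], 'conf': 0.91}]
```

```bash
for i in 1; do python3 -m pendant '[[0,[-0.1,0,0.03],[0,0,0]],[0,[0,0,0],[0,0,0]]]'|grep -E 'pos|wrist';python3 -m pendant '[[0,[-0.1,0,0.03],[0,0,0]],[0,[0,0,0],[0,0,0]]]'|grep -E 'pos|wrist';done; python3 -c "
from h import *
R,T,E=st()
s=sensors.observe();print(s['wrist_torque'],np.round(s['effort'],1))
for c in ('side','scene'): capture(c);print(boxes_of('lid_tab',c)[:1],boxes_of('kettle',c)[:1])"
```

```text
tool_pos: [619.8, 5.5, 273.6]
wrist_force: [-0.1, 0.2, -0.5]
tool_pos: [622.5, 5.2, 273.7]
wrist_force: [-0.2, -0.2, 0.1]
tip kettle frame [np.float64(50.1), np.float64(0.2), np.float64(293.6)] F [-0.2 -0.2  0.1]
[ 0.10829126  0.67991393 -0.02771597] [  0.  -29.2  19.5   4.3   0.5   0. ]
[{'box': [288.8, 124.0, 310.2, 177.0], 'conf': 0.68}] [{'box': [269.3, 126.6, 359.8, 254.3], 'conf': 0.9}]
[{'box': [414.0, 161.4, 433.8, 190.0], 'conf': 0.73}] [{'box': [303.6, 168.0, 369.5, 254.6], 'conf': 0.65}]
```

```bash
for i in 1; do python3 -m pendant '[[0,[-0.08,0,0.03],[0,0,0]],[0,[0,0,0],[0,0,0]]]'|grep -E 'pos|wrist';python3 -m pendant '[[0,[-0.08,0,0.03],[0,0,0]],[0,[0,0,0],[0,0,0]]]'|grep -E 'pos|wrist';python3 -m pendant '[[0,[-0.08,0,0.03],[0,0,0]],[0,[0,0,0],[0,0,0]]]'|grep -E 'pos|wrist';done; python3 -c "
from h import *
R,T,E=st()"
```

```text
tool_pos: [624.4, 4.9, 273.6]
wrist_force: [0.0, -0.4, 0.3]
tool_pos: [626.7, 4.6, 273.5]
wrist_force: [-1.1, 0.5, -0.0]
tool_pos: [628.8, 4.3, 273.3]
wrist_force: [-0.0, -0.4, -0.3]
tip kettle frame [np.float64(56.4), np.float64(0.3), np.float64(293.3)] F [-0.  -0.4 -0.3]
```

```bash
for i in 1; do python3 -m pendant '[[0,[-0.08,0,0.03],[0,0,0]],[0,[0,0,0],[0,0,0]]]'|grep -E 'pos|wrist';python3 -m pendant '[[0,[-0.08,0,0.03],[0,0,0]],[0,[0,0,0],[0,0,0]]]'|grep -E 'pos|wrist';done; python3 -c "
from h import *
a=capture('wrist')[0:300,150:500];b=capture('side')[110:260,250:370];c=capture('scene')[150:260,290:390]
o=np.zeros((560,790,3),np.uint8)
o[:300,:350]=a;o[:525,352:772]=cv2.resize(b,(420,525),interpolation=2);o[300:555,0:232]=cv2.resize(c,(232,255),interpolation=2)
cv2.imwrite('pics/c6.png',o);st()"
```

```text
tool_pos: [630.5, 4.0, 273.2]
wrist_force: [-2.1, 1.1, 2.3]
tool_pos: [632.7, 3.7, 273.2]
wrist_force: [-2.5, 0.5, 1.9]
tip kettle frame [np.float64(60.2), np.float64(0.2), np.float64(293.2)] F [-1.8 -0.2  1.8]
```

View pics/c6.png

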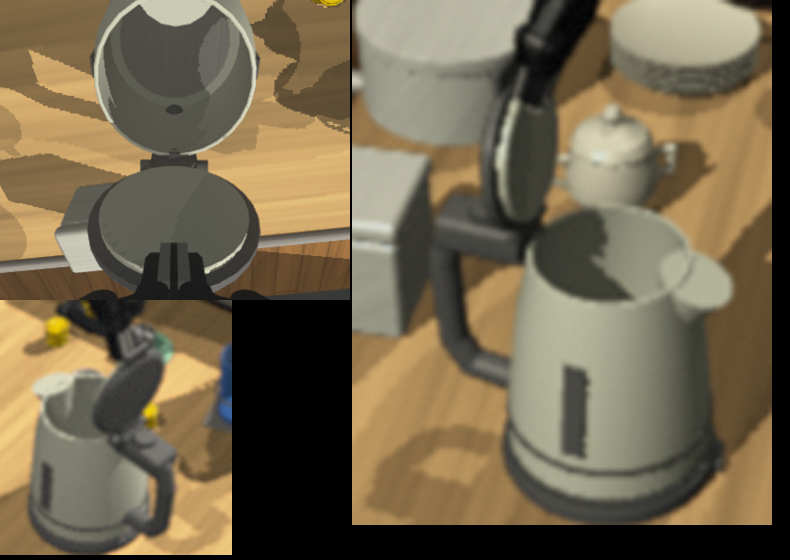

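The lid stands past upright, with the white inner skin facing the spout, and contact force has risen to about 3 N at the stop. I'll back off and measure the angle.

```bash
python3 -m pendant '[[0,[0.3,0,0],[0,0,0]],[0,[1,0,-0.3],[0,0,0]],[0,[1,0,-0.5],[0,0,0]],[0,[1,0,-0.5],[0,0,0]],[0,[1,0,-0.5],[0,0,0]],[0,[0,0,0],[0,0,0]]]'; python3 -c "
from h import *
st()
def P(p,th,r,y,h=0): return proj(p,[*(k0+ku*(62-r*np.cos(th)+h*np.sin(th))+kv*y),191+r*np.sin(th)+h*np.cos(th)])
for c in ('side','scene','wrist'):
    im=capture(c);cv2.imwrite(f'pics/open_{c}.png',im);p=camera_params(c)
    print(c,boxes_of('lid_tab',c)[:2],boxes_of('kettle',c)[:1],boxes_of('release_top',c)[:1])
    for th in (1.4,1.5,1.6,1.66,1.7):
        a=np.linspace(0,6.28,60)
        pts=[P(p,th,62+54*np.cos(t),54*np.sin(t),h) for t in a for h in (6,-7)]+[P(p,th,130,y,h) for y in(-17,17) for h in (3,-3)]
        pts=np.array(pts);print(th,pts.min(0).round(0),pts.max(0).round(0))
    print('button',proj(p,[*(k0+90*ku),203]))"
```

```text
clock: 16.45
tool_pos: [514.1, 19.6, 283.3]
eef_rot: [-180.0, 18.2, 172.1]
wrist_force: [-1.2, -0.5, -0.4]
opening: 0.0
grip_force: 0.0
tip kettle frame [np.float64(-59.3), np.float64(-1.6), np.float64(303.3)] F [-1.2 -0.5 -0.4]
side [{'box': [283.8, 121.8, 310.0, 177.8], 'conf': 0.96}, {'box': [252.4, 263.4, 285.6, 301.1], 'conf': 0.54}] [{'box': [272.5, 123.3, 358.7, 254.0], 'conf': 0.63}] []
1.4 [292. 126.] [316. 177.]
1.5 [290. 125.] [313. 176.]
1.6 [287. 123.] [310. 176.]
1.66 [285. 123.] [309. 176.]
1.7 [284. 123.] [308. 176.]
button [289.36508953 167.53542873]
scene [{'box': [330.1, 168.9, 363.4, 204.5], 'conf': 0.84}] [{'box': [303.4, 167.2, 368.8, 254.7], 'conf': 0.75}] []
1.4 [323. 160.] [357. 206.]
1.5 [325. 162.] [358. 207.]
1.6 [327. 164.] [360. 207.]
1.66 [328. 166.] [361. 208.]
1.7 [328. 167.] [362. 208.]
button [350.73799452 207.14256197]
wrist [{'box': [268.4, 264.8, 383.2, 356.0], 'conf': 0.9}] [{'box': [257.7, 80.0, 389.3, 357.9], 'conf': 0.56}] [{'box': [269.4, 270.4, 378.1, 357.1], 'conf': 0.44}]
1.4 [260. 256.] [390. 380.]
1.5 [261. 257.] [389. 390.]
1.6 [261. 258.] [388. 398.]
1.66 [262. 259.] [387. 402.]
1.7 [262. 259.] [387. 403.]
button [324.36061428 283.33868721]
```

The lid fits 1.66 rad in both views and the kettle hasn't moved. Next is the catcher.

```bash
python3 -m pendant '[[0,[0.2,0,-0.8],[0,0.95,0]],[0,[0,0,0],[0,0.95,0]],[0,[0,0,0],[0,0.95,0]],[0,[0.37,0.93,0],[0,0.18,0]],[0.7,[0.37,0.93,0],[0,0,0]],[0.7,[0.37,0.93,0],[0,0,0]],[0.7,[0.37,0.93,0],[0,0,0]],[0.7,[0.37,0.93,0],[0,0,0]]]';python3 -m pendant '[[0.7,[0.37,0.93,0],[0,0,0]],[0.7,[0.37,0.93,0],[0,0,0]],[0.7,[0.37,0.93,0],[0,0,0]],[0.7,[0.37,0.93,0],[0,0,0]],[0.7,[0.3,0.9,0],[0,0,0]],[0.7,[0.1,0.5,0],[0,0,0]],[0.7,[0,0,0],[0,0,0]],[0.7,[0,0,0],[0,0,0]]]'; python3 -c "
from h import *
np.set_printoptions(precision=1,suppress=True)
R,T,E=st();p=camera_params('wrist');im=capture('wrist');cv2.imwrite('pics/w7.png',im)
json.dump({k:np.array(v).tolist() for k,v in p.items()},open('w7.json','w'))
print(T,'pred',proj(p,[443.5,312.5,37]))
for b in boxes_of('catcher_center','wrist')[:4]:
    x=b['box'];u,v=(x[0]+x[2])/2,(x[1]+x[3])/2;X=atz(p,u,v,25);print(np.round(x),b['conf'],X,im[int(v)-3:int(v)+4,int(u)-3:int(u)+4].mean((0,1)),R.T@(X-T)/25)
print(T-18.7*R[:,2])"
```

```text
clock: 17.72
tool_pos: [477.0, 143.9, 299.3]
eef_rot: [-179.9, -0.0, 172.0]
wrist_force: [0.8, 0.3, -0.2]
opening: 0.56
grip_force: 0.0
clock: 18.38
tool_pos: [448.2, 276.4, 298.9]
eef_rot: [-179.8, -0.1, 172.1]
wrist_force: [0.0, 0.9, -0.4]
opening: 0.703
grip_force: 0.0
tip kettle frame [np.float64(-155.8), np.float64(242.8), np.float64(319.9)] F [ 0.   0.9 -0.4]
[448.2 276.4 298.9] pred [350.6 150.7]
[257. 205. 284. 233.] 0.95 [532.8 181.   25. ] [ 10.2 173.  206.9] [-3.9 -3.3 11. ]
[340. 135. 366. 165.] 0.92 [444.7 316.5  25. ] [72.5 78.5 82.1] [ 0.3  1.6 11. ]
[275.  52. 304.  86.] 0.92 [326.8 245.9  25. ] [ 10.2 182.4 215. ] [ 4.6 -1.8 11. ]
[336.  41. 362.  73.] 0.62 [323.3 324.3  25. ] [ 18.  116.6 140. ] [ 5.2  1.2 11. ]
[448.3 276.4 317.6]
```

```bash
python3 -m pendant '[[0.7,[0.12,0.76,0.5],[0,0,0]],[0.7,[0.12,0.76,1],[0,0,0]],[0.7,[0,0,1],[0,0,0]],[0.7,[0,0,1],[0,0,0]],[0.7,[0,0,1],[0,0,0]],[0.7,[0,0,1],[0,0,0]],[0.7,[0,0,1],[0,0,0]],[0.7,[0,0,1],[0,0,0]]]';python3 -m pendant '[[0.7,[0,0,1],[0,0,0]],[0.7,[0,0,0.6],[0,0,0]],[0.7,[0,0,0],[0,0,0]],[0.7,[0,0,0],[0,0,0]]]'; python3 -c "
from h import *
np.set_printoptions(precision=1,suppress=True)
R,T,E=st();p=camera_params('wrist');im=capture('wrist')
print(T,'pred',proj(p,[444.5,314.5,25]))
for b in boxes_of('catcher_center','wrist')[:4]:
    x=b['box'];u,v=(x[0]+x[2])/2,(x[1]+x[3])/2;X=atz(p,u,v,25);print(np.round(x),b['conf'],X,im[int(v)-3:int(v)+4,int(u)-3:int(u)+4].mean((0,1)),R.T@(X-T)/25)
cv2.imwrite('pics/w8.png',im)"
```

```text
clock: 19.15
tool_pos: [447.5, 313.7, 110.4]
eef_rot: [-179.9, -0.0, 172.0]
wrist_force: [-0.2, -0.3, -0.4]
opening: 0.704
grip_force: 0.0
clock: 19.48
tool_pos: [447.4, 313.6, 71.1]
eef_rot: [-179.8, -0.1, 172.0]
wrist_force: [0.5, 0.7, -0.4]
opening: 0.704
grip_force: 0.0
tip kettle frame [np.float64(-162.1), np.float64(279.5), np.float64(92.1)] F [ 0.5  0.7 -0.4]
[447.4 313.6  71.1] pred [326.4 208.4]
[297. 176. 347. 239.] 0.86 [443.2 311.7  25. ] [83.2 89.  90.7] [ 0.2 -0.1  1.8]
[180. 298. 200. 305.] 0.71 [509.  194.1  25. ] [ 19.3  85.9 103.8] [-3.1 -4.4  1.9]
[158.  11. 234.  81.] 0.61 [326.8 248.5  25. ] [ 10.9 182.9 214.3] [ 4.4 -3.2  1.9]
[287.   0. 346.  56.] 0.56 [327.7 324.1  25. ] [ 14.8 111.6 134.9] [ 4.8 -0.2  1.9]
```

```bash
python3 -m pendant '[[0.7,[0.1,0,0.9],[0,0,0]],[0.7,[0.05,-0.03,0.7],[0,0,0]],[0.7,[0,0,0.5],[0,0,0]],[0.7,[0,0,0],[0,0,0]]]'|grep -E 'pos|wrist';python3 -m pendant '[[0.7,[0,0,0.2],[0,0,0]],[0.7,[0,0,0],[0,0,0]]]'|grep -E 'pos|wrist';python3 -m pendant '[[0.7,[0,0,0.2],[0,0,0]],[0.7,[0,0,0],[0,0,0]]]'|grep -E 'pos|wrist';python3 -m pendant '[[0.7,[0,0,0.2],[0,0,0]],[0.7,[0,0,0],[0,0,0]]]'|grep -E 'pos|wrist'
```

```text
tool_pos: [442.9, 313.2, 18.4]
wrist_force: [0.1, -0.7, 0.3]
tool_pos: [444.0, 314.5, 15.1]
wrist_force: [-0.1, -0.3, 0.2]
tool_pos: [443.6, 314.1, 9.5]
wrist_force: [0.7, -0.3, -0.1]
tool_pos: [443.2, 313.6, 3.8]
wrist_force: [-0.1, 0.0, 0.4]
```

```bash
python3 -m pendant '[[0.7,[0,0,0.2],[0,0,0]],[0.7,[0,0,0],[0,0,0]]]'|grep -E 'pos|wrist';python3 -m pendant '[[0.7,[0,0,0.2],[0,0,0]],[0.7,[0,0,0],[0,0,0]]]'|grep -E 'pos|wrist';python3 -m pendant '[[0.4,[0,0,0],[0,0,0]],[0.2,[0,0,0],[0,0,0]],[0.2,[0,0,0],[0,0,0]],[0.2,[0,0,0],[0,0,0]],[0.2,[0,0,0],[0,0,0]],[0.2,[0,0,0],[0,0,0]]]' 25
```

```text
tool_pos: [443.0, 313.4, -1.5]
wrist_force: [-0.2, -0.3, 0.6]
tool_pos: [443.0, 313.4, -6.6]
wrist_force: [-0.9, -0.3, -0.1]
clock: 21.25
tool_pos: [443.5, 313.9, -5.6]
eef_rot: [-179.9, -0.0, 172.1]
wrist_force: [-0.9, 0.6, 1.2]
opening: 0.41
grip_force: 25.0
```

Catcher gripped at opening 0.41, which is 35 mm. Lift and carry.

```bash
python3 -m pendant '[[0.2,[0,0,-0.3],[0,0,0]],[0.2,[0,0,-0.8],[0,0,0]],[0.2,[0,0,-1],[0,0,0]],[0.2,[0,0,-1],[0,0,0]],[0.2,[0,0,-1],[0,0,0]],[0.2,[0,0,-1],[0,0,0]],[0.2,[0,0,-1],[0,0,0]],[0.2,[0,0,-1],[0,0,0]]]';python3 -m pendant '[[0.2,[0,0,-1],[0,0,0]],[0.2,[0,0,-1],[0,0,0]],[0.2,[0,0,-1],[0,0,0]],[0.2,[-0.5,-0.9,0],[0,0,0]],[0.2,[-0.5,-0.9,0],[0,0,0]],[0.2,[-0.5,-0.9,0],[0,0,0]],[0.2,[-0.5,-0.9,0],[0,0,0]],[0.2,[-0.5,-0.9,0],[0,0,0]]]';python3 -m pendant '[[0.2,[-0.5,-0.9,0],[0,0,0]],[0.2,[-0.5,-0.9,0],[0,0,0]],[0.2,[-0.5,-0.9,0],[0,0,0]],[0.2,[-0.5,-0.9,0],[0,0,0]],[0.2,[-0.5,-0.9,0],[0,0,0]],[0.2,[-0.5,-0.9,0],[0,0,0]],[0.2,[0,0,0],[0,0,0]],[0.2,[0,0,0],[0,0,0]]]'; python3 -c "
from h import *
np.set_printoptions(precision=2,suppress=True)
R,T,E=st()
for c in ('side','wrist','scene'):
    im=capture(c);cv2.imwrite(f'pics/h_{c}.png',im);p=camera_params(c)
    print(c,boxes_of('kettle_mouth',c)[:1],boxes_of('kettle',c)[:1],[(np.round(b['box']),b['conf']) for b in boxes_of('catcher_center',c)],boxes_of('lid_tab',c)[:1],proj(p,T+[0,0,26]))
print(R.T@(np.array([*(k0-12*ku),170])-T)/25)"
```

```text
clock: 21.92
tool_pos: [443.3, 313.8, 173.7]
eef_rot: [-179.9, -0.0, 172.0]
wrist_force: [0.4, 0.9, -0.2]
opening: 0.412
grip_force: 25.0
clock: 22.58
tool_pos: [489.9, 193.0, 247.6]
eef_rot: [-179.9, -0.0, 172.1]
wrist_force: [0.2, 0.2, -0.2]
opening: 0.411
grip_force: 25.1
clock: 23.25
tool_pos: [545.5, 49.1, 247.3]
eef_rot: [-179.9, -0.1, 171.9]
wrist_force: [0.6, -0.4, -0.4]
opening: 0.411
grip_force: 25.1
tip kettle frame [np.float64(-26.1), np.float64(32.3), np.float64(268.3)] F [ 0.6 -0.4 -0.4]
side [{'box': [273.5, 121.2, 361.1, 251.8], 'conf': 0.67}] [{'box': [270.3, 125.2, 357.4, 253.7], 'conf': 0.89}] [(array([316., 271., 330., 294.]), 0.76), (array([399., 313., 420., 336.]), 0.67), (array([333., 154., 341., 171.]), 0.65), (array([402., 344., 418., 364.]), 0.59)] [{'box': [288.5, 121.9, 312.2, 174.9], 'conf': 0.92}] [330.97 161.33]
wrist [{'box': [192.4, 123.8, 361.6, 400.0], 'conf': 0.8}] [{'box': [185.7, 126.2, 362.2, 398.6], 'conf': 0.97}] [(array([410., 128., 444., 156.]), 0.89), (array([286., 216., 365., 316.]), 0.6)] [{'box': [187.4, 303.8, 349.0, 396.5], 'conf': 0.75}] [322.38 263.46]
scene [{'box': [299.2, 166.7, 367.9, 254.0], 'conf': 0.93}] [] [(array([325., 153., 336., 166.]), 0.5), (array([309., 156., 320., 171.]), 0.42)] [{'box': [328.9, 170.3, 361.8, 206.6], 'conf': 0.89}] [328.01 160.01]
[-0.56 -1.29  3.09]
```

```bash
python3 -m pendant '[[0.2,[-0.28,-0.65,0],[0,0,0]],[0.2,[-0.28,-0.64,0],[0,0,0]],[0.2,[0,0,0],[0,0,0]],[0.2,[0,0,0.8],[0,0,0]],[0.2,[0,0,0.8],[0,0,0]],[0.2,[0,0,0.8],[0,0,0]],[0.2,[0,0,0.6],[0,0,0]],[0.2,[0,0,0],[0,0,0]]]'; python3 -c "
from h import *
R,T,E=st();print(T,np.array([*(k0-12*ku),170])-T)"
```

```text
clock: 24.67
tool_pos: [552.5, 16.0, 168.7]
eef_rot: [-179.8, -0.4, 172.0]
wrist_force: [-0.7, 0.0, -0.8]
opening: 0.409
grip_force: 25.2
tip kettle frame [np.float64(-14.1), np.float64(0.7), np.float64(189.7)] F [-0.7  0.  -0.8]
[552.49688997  16.01527641 168.68652056] [ 2.13491967 -0.94156348  1.31347944]
```

```bash
python3 -m pendant '[[0.65,[0,0,0],[0,0,0]],[0.65,[0,0,0],[0,0,0]],[0.65,[0,0,0],[0,0,0]],[0.65,[0,0,0],[0,0,0]],[0.65,[0,0,0],[0,0,0]],[0.65,[0,0,0],[0,0,0]]]'; python3 -m pendant '[[0.65,[0,0,-0.5],[0,0,0]],[0.65,[0,0,-1],[0,0,0]],[0.65,[0,0,-1],[0,0,0]],[0.65,[0,0,-1],[0,0,0]],[0.65,[0,0,-1],[0,0,0]],[0.65,[0.4,0.9,-0.4],[0,0,0]],[0.65,[0.4,0.9,0],[0,0,0]],[0.65,[0.4,0.9,0],[0,0,0]]]';python3 -c "
from h import *
np.set_printoptions(precision=2,suppress=True)
R,T,E=st()
for c in ('side','wrist','scene'):
    im=capture(c);cv2.imwrite(f'pics/e_{c}.png',im);p=camera_params(c)
    print(c,boxes_of('kettle',c)[:1],[(np.round(b['box']),round(b['conf'],2),im[int(b['box'][1]+b['box'][3])//2,int(b['box'][0]+b['box'][2])//2]) for b in boxes_of('catcher_center',c)],boxes_of('lid_tab',c)[:1],proj(p,[*k0,36+20]),proj(p,[*k0,185]))
"
```

```text
clock: 25.17
tool_pos: [555.2, 16.2, 172.9]
eef_rot: [-179.9, 0.0, 172.0]
wrist_force: [0.2, 1.1, -0.2]
opening: 0.651
grip_force: 0.0
clock: 25.83
tool_pos: [534.8, 88.0, 296.0]
eef_rot: [-180.0, 0.1, 172.0]
wrist_force: [1.1, 0.0, 0.1]
opening: 0.65
grip_force: 0.0
tip kettle frame [np.float64(-42.4), np.float64(69.2), np.float64(317.0)] F [1.1 0.  0.1]
side [{'box': [273.4, 125.2, 357.6, 254.6], 'conf': 0.76}] [(array([402., 343., 420., 366.]), 0.75, array([ 29,  92, 112], dtype=uint8)), (array([403., 315., 422., 337.]), 0.75, array([ 57, 172, 202], dtype=uint8)), (array([315., 273., 329., 294.]), 0.53, array([ 58, 172, 198], dtype=uint8))] [{'box': [283.2, 121.8, 313.0, 176.4], 'conf': 0.93}] [323.71 221.92] [324.41 181.87]
wrist [{'box': [177.8, 132.5, 331.2, 399.5], 'conf': 0.51}] [(array([374., 133., 404., 162.]), 0.64, array([ 10, 168, 197], dtype=uint8)), (array([267., 182., 284., 198.]), 0.51, array([45, 49, 50], dtype=uint8)), (array([443., 233., 519., 304.]), 0.38, array([81, 71, 66], dtype=uint8))] [{'box': [177.3, 289.2, 306.1, 400.0], 'conf': 0.56}] [274.44 190.9 ] [253.93 229.31]
scene [{'box': [302.3, 168.7, 367.5, 257.7], 'conf': 0.79}] [(array([313., 158., 317., 171.]), 0.61, array([  5, 145, 175], dtype=uint8)), (array([352., 195., 354., 210.]), 0.55, array([ 25,  92, 114], dtype=uint8))] [{'box': [328.9, 169.0, 363.0, 205.9], 'conf': 0.84}] [326.97 226.57] [326.49 194.9 ]
```

```bash
python3 -m pendant '[[0.65,[0.4,0.9,0],[0,0,0]],[0.65,[0.2,0.5,0],[0,0,0]],[0.65,[0,0,0],[0,0,0]],[0.65,[0,0,0],[0,0,0]]]' && python3 -c "
from cell import env
print(env.close_job())"
```

```text
clock: 26.77
tool_pos: [524.6, 124.3, 294.6]
eef_rot: [-179.9, -0.0, 172.1]
wrist_force: [-0.5, 0.6, -0.4]
opening: 0.649
grip_force: 0.0
the job is handed in; nothing more can be done
None
```

I pressed the release button, swung the lid back to its stop, dropped the steel limescale catcher into the kettle and handed the job in at about 27 s. The last pictures put the catcher on the kettle floor, the lid fully open and the kettle in its place, but the hand-in returned no verdict and I did not re-check the other things on the trolley.

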